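# Third hand at the fastening stand: hold a stock tote against the sprung pad

### The arm

A 6-joint arm with a two-finger parallel gripper is mounted at the origin on the work surface. World frame = base frame: x ahead of the robot, y to its left, z up, the work surface at z = 0. Lengths are in m, angles in rad, forces in N, time in s.
With the tool pointing down it reaches from about 0.275 to 1 m from the base axis. Payload 8.4 kg.
Tool frame: the origin (TCP) lies on the centre line of the jaws, within the pads' length; the fingertips stand 11 mm ahead of it and the grasp point (between the pads) lies 8 mm behind it; z points along the fingers, y is the direction in which the jaws open and shut (so a half turn about z gives the same grasp; the last joint's range is limited). The gripper opens to 85 mm and grips with 20 to 120 N. Pads are 22 mm wide; open, the fingers measure 114 mm over their backs; the gripper's body (76 mm by 85 mm) begins 54 mm behind the grasp point. The pads swing forward as they close: fully open they stand 13 mm farther back than shut.
Start: joints at [-1.231, 0.353, 1.633, -0, 1.155, -0.002], TCP at [0.209, -0.589, 0.242] pointing down, gripper open.
Joint ranges: [-2.63, 2.63], [-0.92, 2.1], [0.06, 2.66], [-1.3, 4.44], [0, 2.69], [-3.02, 3.02]. Speed limits (rad/s): [2.22, 2.22, 2.79, 3.14, 3.14, 3.14].

### API

Orientations are given as a unit quaternion [w, x, y, z].
In Python, from cell import manip, vision gives the robot as it stands.
- The arm moves only by the tool apply_moves, never from a script. Its argument "steps" is a list that holds one entry, the list of rows, each a list of 5 numbers: the shift along the tool's x, y, z in m, then the turn about the tool's z in rad, then the opening in per cent of the stroke, from 0 (shut) to 100 (fully open). In form: [[[x, y, z, roll, hand], ...]]. A call has 1 to 10 rows; each row is the pose to reach, as a shift and turn from the pose measured when the call began, along the tool's axes at that moment; what a row does not reach only later rows make up. A row lasts 1/12 s, in which the tool goes at most 41.7 mm and 7.16 degrees, less where a joint would pass 70% of its speed; a pose out of reach is approached as far as the arm can. A call with a gripper value outside its range is refused whole. The fingers move at their own pace and stop on an object; "force" is the grip in N (left out, the last holds). Time passes only in rows, so rows that repeat a pose let the fingers close. It gives the time, the measured TCP pose, the force and the opening at its end, in the units of the state.
- manip.state(): the state, without advancing time (a new reading comes with each control period).
- vision.grab_frame(name): name is "scene" or "top" or "wrist"; returns the picture (480x640x3 uint8, red, green, blue); there is no depth.
- vision.camera_model(name): a dict with "fovy" (degrees; the focal length in pixels is half the picture's height over the tangent of half this angle, whatever the lens; pixels are square), "cx", "cy" (the principal point, pixels), "extrinsics" (4x4, takes a point from camera to world coordinates). Camera axes: x right, y up, looking along -z (the intrinsics and any distortion apply to the point x, -y, -z); pixel columns grow to the right and rows downward; lengths in m; the calibration is good to about 2 mm. A picture is of the moment at which its call begins: read the wrist's pose just before it. camera_model takes no time and is no camera call; for the wrist camera it gives the pose at the moment of the call.
- manip.hand_in(): hands the job in, once; it reports no verdict.
The state is a dict: "time": time; "joint_positions": joint angles; "joint_vel": joint speeds; "tau": joint torques, N m; "eef_pos": TCP position; "orientation": TCP orientation; "wrist_force": force on the tool from outside, world axes, zero at the start; "torque": the same for the moment, N m; "finger_gap": finger opening in m.
Only numpy, scipy, OpenCV 4.12 (cv2) and the standard library are available. Lean on these libraries where they do the work, as an engineer would, in place of code of your own. Each camera call takes 0.05 s, during which the arm holds its last target.

### The job

Pick up the blue tote by its handle and hold it in the air, level, with one of its long sides flat against the sprung black pad of the fastening stand: centred on the pad, and its rim level with the pad's top edge. Press steadily so that the black pointer on top of the stand stays in the green zone (never drive the pad to its end stop), and finish while still holding and pressing, as a third hand for the colleague who will screw a hanger to the tote. Leave everything else on the bench where it is.

Things in the scene. Friction and masses are not known exactly. Their poses are not given: they have to be found in the camera images.
- tote_handle (a point): Centre of the black handle bar of the loose blue tote (0.3 to 0.6 kg). z up, y along the bar and the tote's long sides, x square to the long sides. Bar 130 mm long, 14 mm thick (x), 22 mm tall (z), on end uprights 114 mm apart inside. The point is 100 mm above the tote's underside, 35 mm above its rim, midway between the long sides.
- tote: The same blue plastic tote: open box 90 mm (x) by 130 mm (y), rim 65 mm high, walls 4 mm. The two long sides (45 mm either side of the middle) are flat and alike. Origin at the centre of its underside, axes as for the handle.
- pad_face (a point): Centre of the front face of the stand's sprung pad, an upright plate with black rubber face, 110 mm wide (y), 30 mm high (z); it moves with the pad. x is level and points into the pad: the direction to press. It is 110 mm above the bench; the pad's top edge is at 125 mm. With the tote's rim level with that edge, the handle's centre is 50 mm above this point.
- pad (a joint): How far the pad is pushed in, m: 0 free, 0.034 end stop. Spring: 0.5 N per mm, no preload. A black cross-bar pointer on top moves with the pad over a white plate with a green, then a red zone; it is in the green zone from 0.010 to 0.027 (about 5 to 13.5 N), middle 0.0185.
- stand: Fastening stand, fixed to the bench; x is the direction to press. Origin on the bench, 30 mm behind the free pad's face. Dark base plate 12 mm thick, 170 mm wide (y), reaching 15 mm in front of the free face; two posts behind the pad; white top plate (top at 132 mm, pointer at 138 mm) beginning 36 mm behind the free face.
- greytote: Grey tote of the same size and shape as the blue one; loose, to be left alone. Origin at the centre of its underside.
- carton: Loose cardboard carton 70 x 130 x 50 mm; leave alone. Origin at the centre of its underside.
- smallcarton: Loose cardboard carton 60 x 80 x 40 mm; leave alone. Origin at the centre of its underside.
- jar: Loose glass jar, 56 mm across, 75 mm high; leave alone. Origin at the centre of its underside.
- taperoll: Loose yellow tape roll lying flat, 90 mm across, 45 mm high; leave alone. Origin at the centre of its underside.
- driver: Loose green-handled screwdriver lying on the bench; leave alone.
Mind the look-alikes: they are no part of the job. Leave any pink look-alike of the stand alone.

How it is judged:
On the way, in this order (a step that is already met when the one before it is completed fails the run):
1. the blue tote is lifted clear of the bench by its handle (height (world z) of tote_handle above 0.125 m and contact force between the fingers and tote above 2 N and distance between the grasp point and tote_handle below 0.045 m), for 0.2 s.
2. the tote is pressed flat, centred and level against the pad with the pointer in the green zone, for a second (contact force between tote and pad between 3.5 and 20 N and value of joint pad between 0.0095 and 0.0275 m and x of tote_handle in the frame of pad_face between -0.062 and -0.03 m and y of tote_handle in the frame of pad_face between -0.014 and 0.014 m and z of tote_handle in the frame of pad_face between 0.035 and 0.065 m and angle between the x axis of tote and the x axis of pad_face, either way round below 0.14 rad and angle between tote's own z axis and vertical below 0.14 rad and contact force between the fingers and tote above 3 N and distance between the grasp point and tote_handle below 0.045 m and height (world z) of tote_handle above 0.135 m and contact force between tote and greytote below 0.3 N and linear speed of tote below 0.03 m/s), for 1 s.
At the end, for the whole second after the job is handed in: Held by the handle off the bench, the blue tote presses one long side on the pad with 3.5-20 N, pad in by 9.5-27.5 mm (green zone), centred within 14 mm, rim level with pad top within 15 mm, flat and upright within 0.14 rad, at rest, free of the grey tote (all of step 2); the arm keeps its last pose, push and grip.
It fails at once if the pad is driven to its end stop (value of joint pad above 0.033 m).
It fails at once if the grey tote is moved by more than 30 mm (distance of greytote from where it was at the start of the episode above 0.03 m).
It fails at once if another loose thing is moved by more than 30 mm or the jar tipped (distance of any of carton, smallcarton, jar, taperoll, driver from where it was at the start of the episode above 0.03 m or angle between jar's own z axis and vertical above 0.5 rad).
It also fails if it takes over 43 s, if anything falls off the work surface, if the arm or the gripper's body presses on something with over 40 N, if the wrist force passes 120 N, or if a joint passes its speed limit or range.

## Working session

There is one attempt and no reset: what is moved stays moved. The work goes in short steps, Python scripts to look and compute and a tool call to move; the robot and the scene stay as the last step left them, time stands still between calls to the robot, and variables do not carry over. Pictures are saved under pics/ and viewed, and the job is handed in when it is done.

Besides the shell and the picture viewer there is one more tool, called after "Call:" by a JSON object that holds its "method" and its "body", one argument or row to a line. apply_moves: Moves the arm, as the interface text tells. Its arguments: {"type":"object","properties":{"steps":{"type":"array","items":{"type":"array","items":{"type":"array","items":{"type":"number"}}}},"force":{"type":"number"}},"required":["steps"]}

```bash
ls; mkdir -p pics; python3 - <<'E'
from cell import manip, vision
import cv2
print(manip.state())
for n in ("scene","top"):
    cv2.imwrite(f"pics/{n}0.png",vision.grab_frame(n)[:,:,::-1]); print(n,vision.camera_model(n))
E
```

```text
pics
{'time': 0.0, 'joint_positions': array([-1.23137142e+00,  3.53642634e-01,  1.63416045e+00,  1.15903291e-05,
        1.15521372e+00, -2.39265733e-03]), 'joint_vel': array([-0.00054319, -0.00043975, -0.00101582, -0.00030031, -0.00018559,
        0.00165903]), 'tau': array([-3.97725589e-04, -6.05260205e+01, -3.42071772e+01, -7.00124315e-05,
        9.46464599e-03, -1.45824191e-05]), 'eef_pos': array([ 0.20934768, -0.588386  ,  0.24155387]), 'orientation': array([-7.02875090e-04,  9.85430758e-01,  1.70075610e-01, -1.14203489e-04]), 'wrist_force': array([ 0.74778202, -0.90713827, -0.00897214]), 'torque': array([-0.02257635, -0.0405912 ,  0.02299322]), 'finger_gap': 0.08503572981084034}
scene {'fovy': 54.51321025988826, 'cx': 316.07649536840313, 'cy': 234.47353118309374, 'extrinsics': array([[ 0.40679068, -0.79196413,  0.45531764,  1.06252612],
       [ 0.91349459,  0.34883298, -0.20938763, -0.23950223],
       [ 0.00699768,  0.50110714,  0.86535696,  1.12196864],
       [ 0.        ,  0.        ,  0.        ,  1.        ]])}
top {'fovy': 42.48532539037356, 'cx': 322.0943335173458, 'cy': 245.9194021856353, 'extrinsics': array([[ 8.05693925e-03,  9.98318815e-01, -5.73988592e-02,
         4.20931713e-01],
       [-9.99967205e-01,  7.99646999e-03, -1.28310167e-03,
        -1.43535814e-02],
       [-8.21956282e-04,  5.74073147e-02,  9.98350502e-01,
         1.49235852e+00],
       [ 0.00000000e+00,  0.00000000e+00,  0.00000000e+00,
         1.00000000e+00]])}
```

View pics/scene0.png

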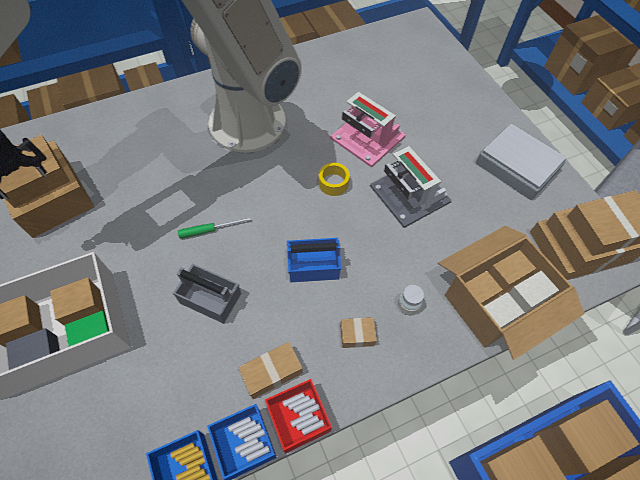

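View pics/top0.png

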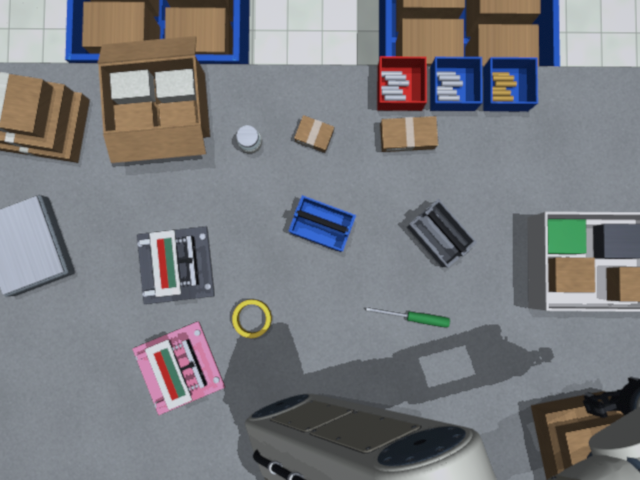

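```bash
python3 - <<'E'
import cv2,numpy as np
im=cv2.imread("pics/top0.png")
a=cv2.resize(im[185:265,270:375],None,fx=5,fy=5,interpolation=cv2.INTER_CUBIC)
b=cv2.resize(im[215:315,125:225],None,fx=5,fy=5,interpolation=cv2.INTER_CUBIC)
cv2.imwrite("pics/ca.png",a);cv2.imwrite("pics/cb.png",b)
s=cv2.imread("pics/scene0.png")
cv2.imwrite("pics/cc.png",cv2.resize(s[135:290,270:460],None,fx=3.8,fy=3.8,interpolation=cv2.INTER_CUBIC))
E
```

```text
(no output)
```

View pics/ca.png

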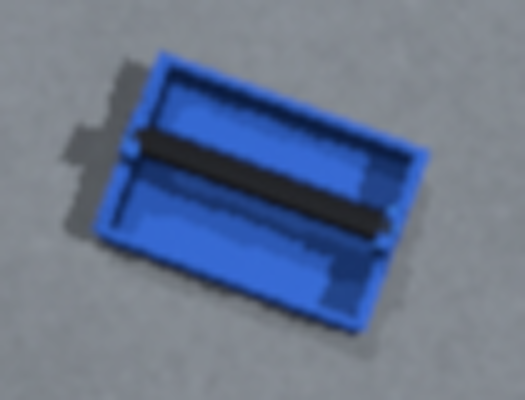

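View pics/cb.png

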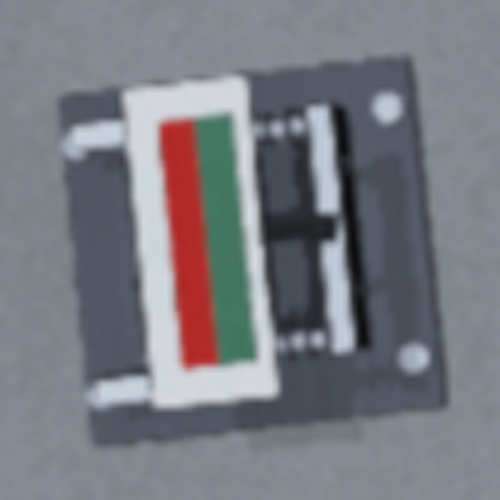

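View pics/cc.png

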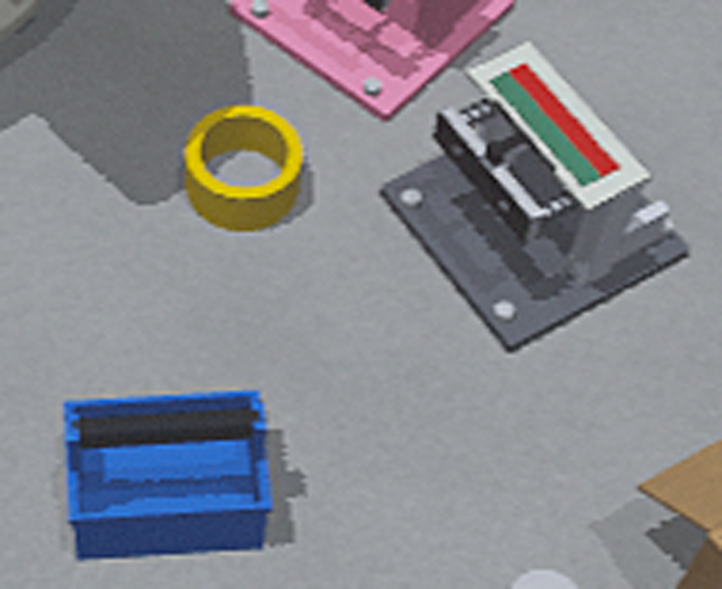

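```bash
cat > h.py <<'E'
import numpy as np
from cell import manip, vision
def cam(n):
    m=vision.camera_model(n); f=240/np.tan(np.radians(m["fovy"])/2); return m,f
def proj(n,P,m=None):
    m,f=cam(n); E=np.array(m["extrinsics"]); p=(np.asarray(P)-E[:3,3])@E[:3,:3]
    return np.c_[m["cx"]+f*p[...,0]/-p[...,2], m["cy"]-f*p[...,1]/-p[...,2]]
def unp(n,uv,z):
    m,f=cam(n); E=np.array(m["extrinsics"]); uv=np.atleast_2d(uv).astype(float)
    d=np.c_[(uv[:,0]-m["cx"])/f,-(uv[:,1]-m["cy"])/f,-np.ones(len(uv))]@E[:3,:3].T
    t=(z-E[2,3])/d[:,2]; return E[:3,3]+d*t[:,None]
E
python3 - <<'E'
from h import *
np.set_printoptions(precision=4,suppress=True)
def show(name,c,off,z,n="top",s=5):
    p=unp(n,np.array(c)/s+off-(0.5-0.5/s),z)
    print(name);print(p[:,:2].tolist() if 0 else p[:,:2]);
    q=np.roll(p,-1,0)-p
    print(" len",np.linalg.norm(q,axis=1),"ang",np.degrees(np.arctan2(q[:,1],q[:,0])),"mean",p.mean(0))
A=np.array([270,185]);B=np.array([125,215]);C=np.array([270,135])
show("rim",[(163,53),(428,153),(362,332),(97,235)],A,.065)
show("bar",[(140,142),(388,222)],A,.111)
show("plate",[(124,88),(246,75),(278,395),(158,408)],B,.132)
show("base",[(58,95),(410,57),(447,405),(92,445)],B,.012)
show("padtop",[(345,103),(368,348)],B,.125)
show("S rim",[(65,403),(260,391),(270,510),(72,520)],C,.065,"scene",3.8)
show("S bar",[(78,432),(255,418)],C,.105,"scene",3.8)
show("S plate",[(467,70),(530,42),(651,180),(588,208)],C,.132,"scene",3.8)
show("S padtop",[(437,115),(531,219)],C,.125,"scene",3.8)
E
```

```text
rim
[[ 0.6208  0.0347]
 [ 0.5751 -0.0888]
 [ 0.4916 -0.0587]
 [ 0.5356  0.0645]]
 len [0.1317 0.0888 0.1308 0.0902] ang [-110.3258  160.1507   70.3202  -19.2613] mean [ 0.5558 -0.0121  0.065 ]
bar
[[ 0.574   0.0431]
 [ 0.5388 -0.0686]]
 len [0.1171 0.1171] ang [-107.488   72.512] mean [ 0.5564 -0.0128  0.111 ]
plate
[[0.5265 0.3693]
 [0.5327 0.3155]
 [0.3917 0.2984]
 [0.3856 0.351 ]]
 len [0.0542 0.142  0.053  0.1421] ang [ -83.433  -173.0634   96.636     7.4187] mean [0.4591 0.3336 0.132 ]
base
[[0.5321 0.4349]
 [0.5518 0.2659]
 [0.385  0.245 ]
 [0.3646 0.4144]]
 len [0.1701 0.1681 0.1706 0.1688] ang [ -83.3534 -172.8817   96.8788    6.9757] mean [0.4584 0.34   0.012 ]
padtop
[[0.5211 0.273 ]
 [0.4126 0.2606]]
 len [0.1092 0.1092] ang [-173.5106    6.4894] mean [0.4668 0.2668 0.125 ]
S rim
[[ 0.4927 -0.0612]
 [ 0.538   0.0651]
 [ 0.6226  0.0323]
 [ 0.5765 -0.0904]]
 len [0.1341 0.0908 0.131  0.0887] ang [  70.2673  -21.1766 -110.6129  160.7818] mean [ 0.5574 -0.0136  0.065 ]
S bar
[[ 0.5378 -0.0684]
 [ 0.5749  0.0418]]
 len [0.1162 0.1162] ang [  71.3602 -108.6398] mean [ 0.5563 -0.0133  0.105 ]
S plate
[[0.3908 0.2962]
 [0.3862 0.3509]
 [0.5283 0.3659]
 [0.5313 0.3137]]
 len [0.0549 0.143  0.0523 0.1416] ang [  94.8428    6.0254  -86.7266 -172.9238] mean [0.4591 0.3317 0.132 ]
S padtop
[[0.4138 0.2605]
 [0.5198 0.2768]]
 len [0.1073 0.1073] ang [   8.7748 -171.2252] mean [0.4668 0.2686 0.125 ]
```

The blue box with the black handle bar at top-image (322,222) is the tote. The blue bins at (456,83) and (510,83) have no handle, and (440,233) is grey. The dark stand at (175,265) is the right one; the other, at (178,368), is pink. Both cameras agree: handle at (0.556,-0.013) with the bar at 70.4°, pad face at (0.467,0.2695) with the press direction at 96.9°. I'm moving now.

Call:
{"method": "apply_moves", "body": {
  "steps": [
    [[0,0,-0.04,0,100],[0.03,-0.02,-0.06,-0.1,100],[0.52,-0.425,-0.06,-0.887,100],[0.52,-0.425,-0.06,-0.887,100],[0.52,-0.425,-0.06,-0.887,100],[0.52,-0.425,-0.06,-0.887,100],[0.52,-0.425,-0.06,-0.887,100],[0.52,-0.425,-0.06,-0.887,100],[0.52,-0.425,-0.06,-0.887,100],[0.52,-0.425,-0.06,-0.887,100]]
  ],
  "force": 90
}}

```text
time: 0.93
eef_pos: [0.4022, -0.2715, 0.3018]
orientation: [-0.001, 0.816, 0.578, 0.0]
wrist_force: [1.8, 0.1, 0.3]
finger_gap: 0.0851
```

```bash
cat >> h.py <<'E'
from scipy.spatial.transform import Rotation as R
def togo(P,yang):
    """shift in tool axes to TCP P, roll to put tool y at world angle yang (deg)"""
    s=manip.state(); q=s["orientation"]; r=R.from_quat([q[1],q[2],q[3],q[0]]).as_matrix()
    d=r.T@(np.array(P)-s["eef_pos"]); ya=np.degrees(np.arctan2(r[1,1],r[0,1]))
    da=(yang-ya+180)%360-180
    print("t",round(s["time"],2),"pos",s["eef_pos"].round(4),"yang",round(ya,2),"tilt",r[:,2].round(4),"gap",round(s["finger_gap"],4),"F",np.round(s["wrist_force"],2),"M",np.round(s["torque"],2))
    print("shift",d.round(4),"roll",round(-np.radians(da),4)); return s
E
python3 -c "
from h import *
togo([.556,-.013,.30],-19.6)"
```

```text
t 0.93 pos [ 0.4022 -0.2715  0.3018] yang -19.45 tilt [-6.0e-04  1.3e-03 -1.0e+00] gap 0.0851 F [1.8  0.07 0.26] M [-0.04 -0.05  0.02]
shift [0.2949 0.059  0.002 ] roll 0.0027
```

Call:
{"method": "apply_moves", "body": {
  "steps": [
    [[0.295,0.059,0.05,0.003,100],[0.295,0.059,0.05,0.003,100],[0.295,0.059,0.05,0.003,100],[0.295,0.059,0.05,0.003,100],[0.295,0.059,0.05,0.003,100],[0.295,0.059,0.05,0.003,100],[0.295,0.059,0.05,0.003,100],[0.295,0.059,0.05,0.003,100],[0.295,0.059,0.05,0.003,100],[0.295,0.059,0.05,0.003,100]]
  ]
}}

```text
time: 1.77
eef_pos: [0.5557, -0.0126, 0.2515]
orientation: [-0.001, 0.817, 0.577, -0.001]
wrist_force: [0.2, 0.2, 0.3]
finger_gap: 0.0853
```

```bash
python3 -c "
from h import *
import cv2
togo([.556,-.013,.25],-19.6)
n='wrist'; c=proj(n,np.array([[.556,-.013,.111]]))
b=np.radians(70.4); e=np.array([[.556+s*.057*np.cos(b),-.013+s*.057*np.sin(b),.111] for s in(-1,1)])
pe=proj(n,e); im=vision.grab_frame(n)[:,:,::-1].copy()
cv2.imwrite('pics/w1.png',im); print(c,pe)
for p in np.r_[c,pe]: cv2.circle(im,(int(p[0]),int(p[1])),3,(0,0,255),-1)
cv2.imwrite('pics/w1b.png',im)"
```

```text
t 1.77 pos [ 0.5557 -0.0126  0.2515] yang -19.5 tilt [-2.1e-03  8.0e-04 -1.0e+00] gap 0.0853 F [0.23 0.17 0.26] M [-0.  0.  0.]
shift [-0.0003  0.0005  0.0015] roll 0.0017
[[317.62805614 226.65922352]] [[317.50493814 306.86557   ]
 [317.76552902 137.10125377]]
```

View pics/w1b.png

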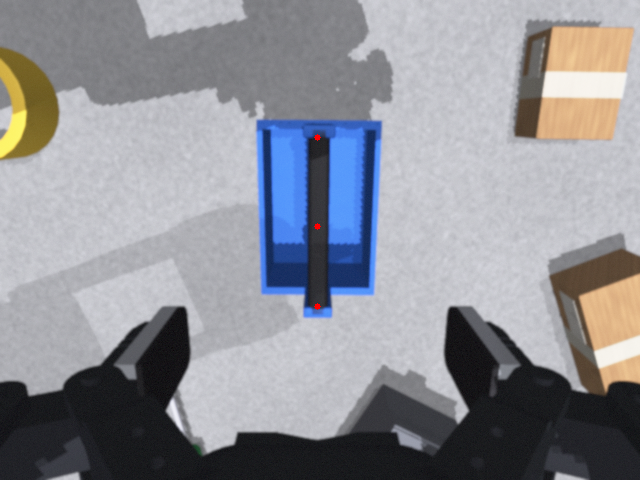

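The wrist image shows the bar at (317,137)-(317,307), and my projected points fall on it. Going down to grip.

Call:
{"method": "apply_moves", "body": {
  "steps": [
    [[0,0,0.04,0,100],[0,0,0.08,0,100],[0,0,0.11,0,100],[0,0,0.14,0,100],[0,0,0.159,0,100],[0,0,0.159,0,100],[0,0,0.159,0,100],[0,0,0.159,0,100],[0,0,0.159,0,40],[0,0,0.159,0,40]]
  ],
  "force": 90
}}

```text
time: 2.65
eef_pos: [0.5562, -0.0136, 0.0945]
orientation: [0.0, 0.817, 0.576, 0.001]
wrist_force: [0.5, 1.0, 0.6]
finger_gap: 0.0639
```

Call:
{"method": "apply_moves", "body": {
  "steps": [
    [[0,0,0,0,0],[0,0,0,0,0],[0,0,0,0,0],[0,0,0,0,0],[0,0,0,0,0],[0,0,0,0,0],[0,0,0,0,0],[0,0,0,0,0],[0,0,0,0,0],[0,0,0,0,0]]
  ]
}}

```text
time: 3.48
eef_pos: [0.5559, -0.0135, 0.0949]
orientation: [-0.0, 0.817, 0.576, 0.001]
wrist_force: [-3.0, 1.4, 6.7]
finger_gap: 0.0125
```

```bash
python3 -c "
from h import *
togo([.556,-.013,.092],-19.6)"
```

```text
t 3.48 pos [ 0.5559 -0.0135  0.0949] yang -19.61 tilt [ 7.e-04  8.e-04 -1.e+00] gap 0.0125 F [-3.03  1.45  6.75] M [ 0.12  0.33 -0.18]
shift [ 0.0005 -0.0001  0.0029] roll -0.0002
```

Call:
{"method": "apply_moves", "body": {
  "steps": [
    [[0,0,-0.01,0,0],[0,0,-0.03,0,0],[0,0,-0.06,0,0],[0,0,-0.09,0,0],[0,0,-0.12,0,0],[0,0,-0.15,0,0],[0,0,-0.15,0,0],[0,0,-0.15,0,0],[0,0,-0.15,0,0],[0,0,-0.15,0,0]]
  ]
}}

```text
time: 4.32
eef_pos: [0.5544, -0.0135, 0.243]
orientation: [-0.001, 0.817, 0.576, -0.001]
wrist_force: [-0.7, 0.5, -5.0]
finger_gap: 0.0122
```

```bash
python3 -c "
from h import *
import cv2
s=togo([.556,-.013,.245],-19.6)
cv2.imwrite('pics/s2.png',cv2.resize(vision.grab_frame('scene')[80:320,200:500,::-1],None,fx=2.5,fy=2.5))"
```

```text
t 4.32 pos [ 0.5544 -0.0135  0.243 ] yang -19.61 tilt [-2.9e-03  9.0e-04 -1.0e+00] gap 0.0122 F [-0.68  0.49 -5.03] M [-0.04  0.    0.01]
shift [ 0.001   0.0013 -0.002 ] roll -0.0001
```

View pics/s2.png

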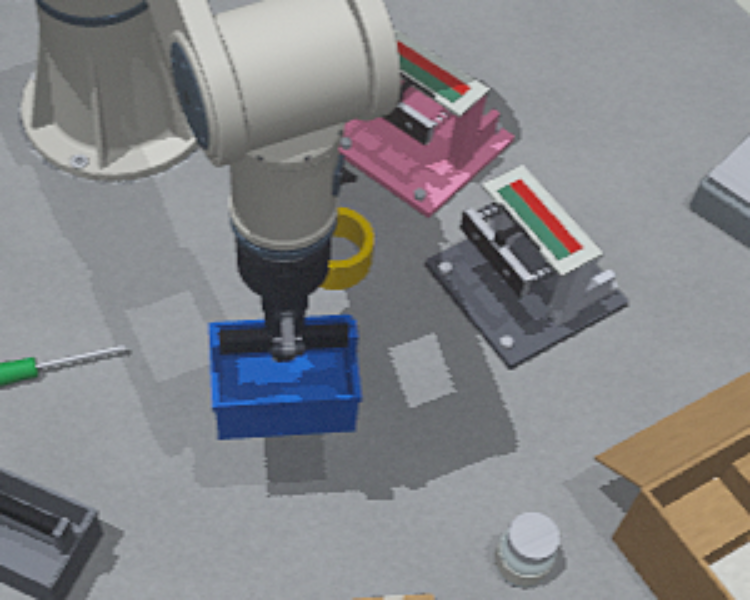

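```bash
python3 -c "
from h import *
togo([.481,.155,.243],-83.1)"
```

```text
t 4.37 pos [ 0.5545 -0.0135  0.2429] yang -19.61 tilt [-2.9e-03  9.0e-04 -1.0e+00] gap 0.0126 F [-0.31  0.7  -4.98] M [-0.02  0.03  0.07]
shift [ 0.1341 -0.1258  0.0003] roll 1.1082
```

Call:
{"method": "apply_moves", "body": {
  "steps": [
    [[0.01,-0.009,0,0.08,0],[0.024,-0.022,0,0.19,0],[0.038,-0.035,0,0.3,0],[0.052,-0.048,0,0.41,0],[0.066,-0.061,0,0.52,0],[0.08,-0.074,0,0.63,0],[0.094,-0.087,0,0.74,0],[0.107,-0.1,0,0.85,0],[0.12,-0.113,0,0.95,0],[0.127,-0.12,0,1.03,0]]
  ]
}}

```text
time: 5.2
eef_pos: [0.4825, 0.1476, 0.2418]
orientation: [-0.001, 0.995, 0.097, -0.003]
wrist_force: [0.4, -0.2, -5.9]
finger_gap: 0.0121
```

```bash
python3 -c "
from h import *
togo([.481,.155,.155],-83.1)"
```

```text
t 5.2 pos [0.4825 0.1476 0.2418] yang -78.89 tilt [-5.9e-03  7.0e-04 -1.0e+00] gap 0.0121 F [ 0.44 -0.22 -5.91] M [-0.06  0.02 -0.05]
shift [ 0.0005 -0.0074  0.0868] roll 0.0734
```

Call:
{"method": "apply_moves", "body": {
  "steps": [
    [[0,-0.004,0.01,0.04,0],[0,-0.007,0.025,0.073,0],[0,-0.007,0.04,0.073,0],[0,-0.007,0.055,0.073,0],[0,-0.007,0.07,0.073,0],[0,-0.007,0.08,0.073,0],[0,-0.007,0.087,0.073,0],[0,-0.007,0.087,0.073,0],[0,-0.007,0.087,0.073,0],[0,-0.007,0.087,0.073,0]]
  ]
}}

```text
time: 6.03
eef_pos: [0.4811, 0.1547, 0.1554]
orientation: [-0.001, 0.998, 0.06, -0.003]
wrist_force: [-0.6, -0.1, -3.8]
finger_gap: 0.0126
```

```bash
python3 -c "
from h import *
import cv2
s=togo([.481,.155,.155],-83.1)
cv2.imwrite('pics/s3.png',cv2.resize(vision.grab_frame('scene')[80:280,260:500,::-1],None,fx=3,fy=3))
cv2.imwrite('pics/t3.png',cv2.resize(vision.grab_frame('top')[160:360,110:370,::-1],None,fx=3,fy=3))
cv2.imwrite('pics/w3.png',vision.grab_frame('wrist')[:,:,::-1])"
```

```text
t 6.03 pos [0.4811 0.1547 0.1554] yang -83.08 tilt [-5.2e-03  9.0e-04 -1.0e+00] gap 0.0126 F [-0.62 -0.06 -3.83] M [-0.   -0.02 -0.  ]
shift [-0.     -0.0003  0.0004] roll 0.0004
```

View pics/s3.png

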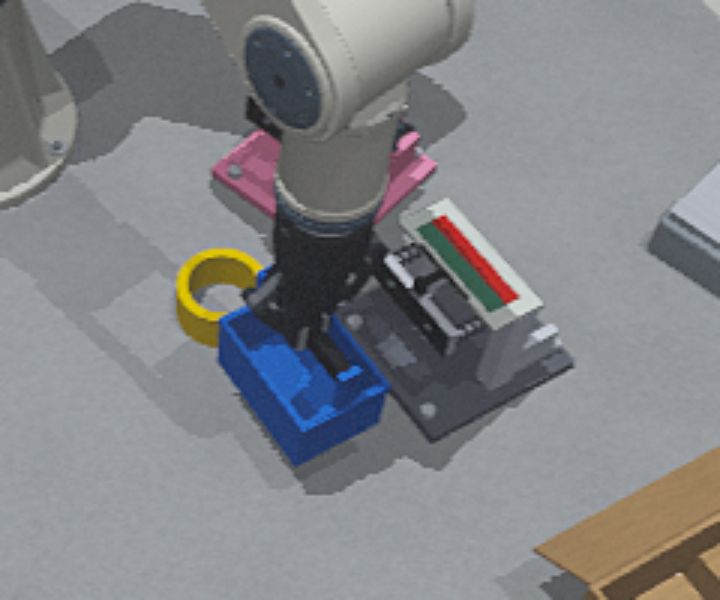

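View pics/t3.png

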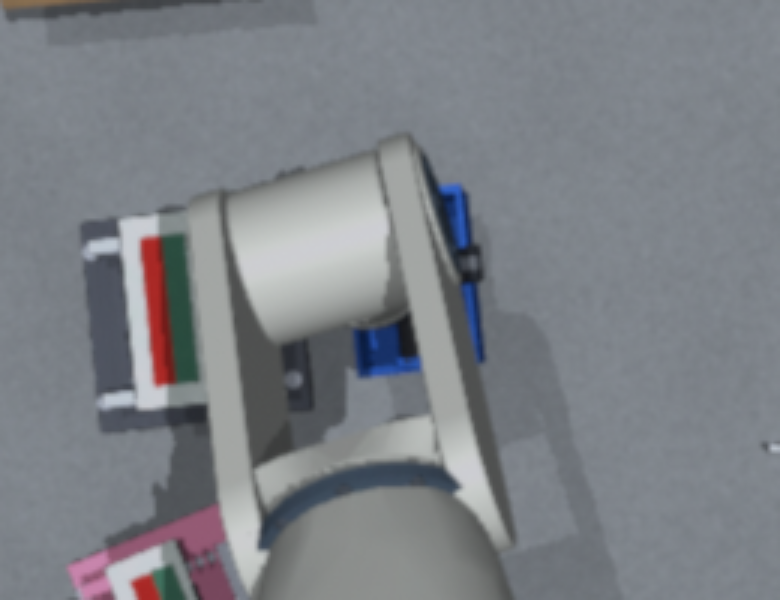

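View pics/w3.png

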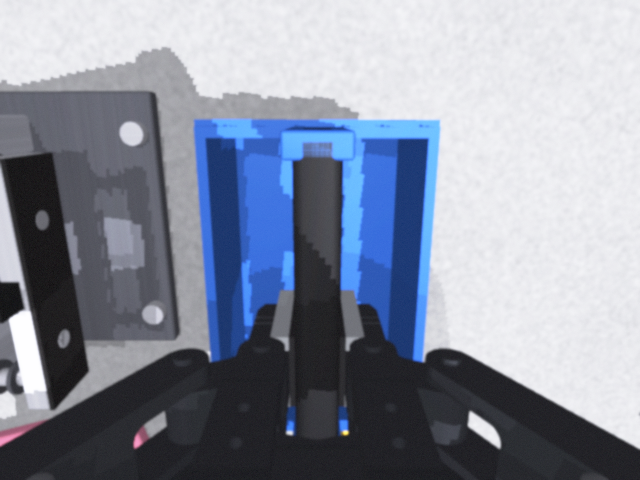

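```bash
python3 -c "
from h import *
p=unp('wrist',[(155,92),(178,339)],.012)[:,:2]; d=p[1]-p[0]
print(p,np.linalg.norm(d),np.degrees(np.arctan2(-d[1],-d[0])),p.mean(0)+.015*np.array([-.12,.993]))
q=unp('wrist',[(51,152),(87,370)],np.array([.125,.095]))
print(q, unp('wrist',[(51,152)],.125), unp('wrist',[(52,408)],.125))"
```

```text
[[0.55169797 0.26213161]
 [0.38547568 0.24307556]] 0.16731104190410753 6.53994951032038 [0.46678682 0.26749859]
[[0.52534852 0.25918645 0.125     ]
 [0.41195892 0.26434767 0.095     ]] [[0.52534852 0.25918645 0.125     ]] [[0.41231337 0.26436212 0.125     ]]
```

Call:
{"method": "apply_moves", "body": {
  "steps": [
    [[0,-0.008,0,0,0],[0,-0.018,0,0,0],[0,-0.028,0,0,0],[0,-0.038,0,0,0],[0,-0.048,0,0,0],[0,-0.055,0,0,0],[0,-0.06,0,0,0],[0,-0.06,0,0,0],[0,-0.06,0,0,0],[0,-0.06,0,0,0]]
  ]
}}

```text
time: 7.02
eef_pos: [0.4738, 0.214, 0.1556]
orientation: [-0.001, 0.998, 0.06, -0.002]
wrist_force: [-1.2, -0.2, -5.2]
finger_gap: 0.0127
```

```bash
python3 -c "
from h import *
import cv2
s=togo([.4702,.2417,.155],-83.2)
cv2.imwrite('pics/s4.png',cv2.resize(vision.grab_frame('scene')[100:260,330:490,::-1],None,fx=3.7,fy=3.7))
cv2.imwrite('pics/w4.png',vision.grab_frame('wrist')[:,:,::-1])"
```

```text
t 7.02 pos [0.4738 0.214  0.1556] yang -83.07 tilt [-4.8e-03  8.0e-04 -1.0e+00] gap 0.0127 F [-1.21 -0.24 -5.23] M [ 0.02 -0.   -0.04]
shift [-0.0002 -0.0279  0.0006] roll 0.0022
```

View pics/s4.png

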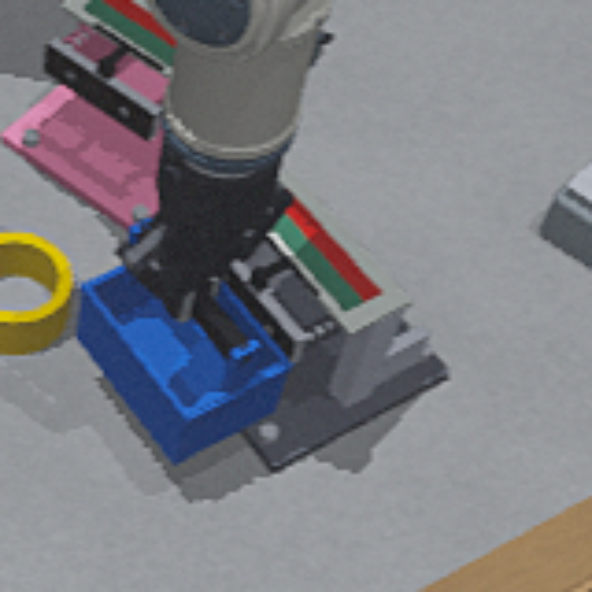

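View pics/w4.png

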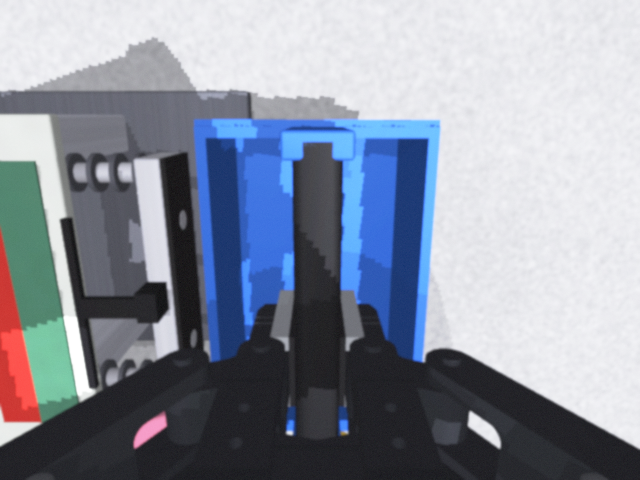

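Wrist view: the pad's front edge at about (190,155)-(203,350) is parallel to the tote side at (197,122)-(210,360). The pointer is at (65,220)-(95,385), still short of the green zone. Pressing slowly.

Call:
{"method": "apply_moves", "body": {
  "steps": [
    [[0,-0.003,0,0,0],[0,-0.006,0,0,0],[0,-0.009,0,0,0],[0,-0.012,0,0,0],[0,-0.014,0,0,0],[0,-0.016,0,0,0],[0,-0.018,0,0,0],[0,-0.02,0,0,0],[0,-0.02,0,0,0],[0,-0.02,0,0,0]]
  ]
}}

```text
time: 7.95
eef_pos: [0.4717, 0.2336, 0.1558]
orientation: [-0.0, 0.998, 0.06, -0.002]
wrist_force: [1.6, -3.2, -2.5]
finger_gap: 0.0127
```

```bash
python3 -c "
from h import *
import cv2
s=togo([.4702,.2417,.155],-83.2)
cv2.imwrite('pics/w5.png',vision.grab_frame('wrist')[:,:,::-1])"
```

```text
t 7.95 pos [0.4717 0.2336 0.1558] yang -83.08 tilt [-4.4e-03  7.0e-04 -1.0e+00] gap 0.0127 F [ 1.64 -3.16 -2.47] M [-0.79 -0.29  0.13]
shift [-0.0005 -0.0082  0.0008] roll 0.0021
```

View pics/w5.png

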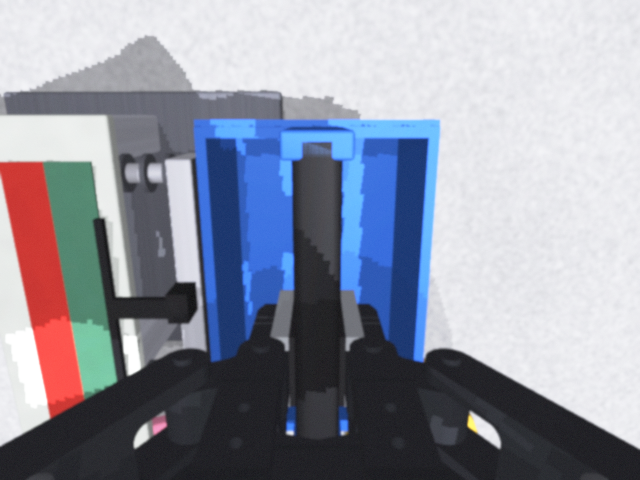

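Call:
{"method": "apply_moves", "body": {
  "steps": [
    [[0,-0.002,0,0,0],[0,-0.004,0,0,0],[0,-0.006,0,0,0],[0,-0.008,0,0,0],[0,-0.009,0,0,0],[0,-0.009,0,0,0],[0,-0.009,0,0,0],[0,-0.009,0,0,0],[0,-0.009,0,0,0],[0,-0.009,0,0,0]]
  ]
}}

```text
time: 8.83
eef_pos: [0.4707, 0.2416, 0.1558]
orientation: [0.0, 0.998, 0.06, -0.002]
wrist_force: [2.8, -7.2, -0.8]
finger_gap: 0.0124
```

```bash
python3 -c "
from h import *
import cv2
s=togo([.4702,.2417,.155],-83.2)
cv2.imwrite('pics/w6.png',vision.grab_frame('wrist')[:,:,::-1])
cv2.imwrite('pics/s6.png',cv2.resize(vision.grab_frame('scene')[100:260,330:490,::-1],None,fx=3.7,fy=3.7))"
```

```text
t 8.83 pos [0.4707 0.2416 0.1558] yang -83.07 tilt [-4.4e-03 -7.0e-04 -1.0e+00] gap 0.0124 F [ 2.75 -7.24 -0.77] M [-1.46 -0.41  0.19]
shift [-0.0005 -0.0001  0.0008] roll 0.0023
```

View pics/w6.png

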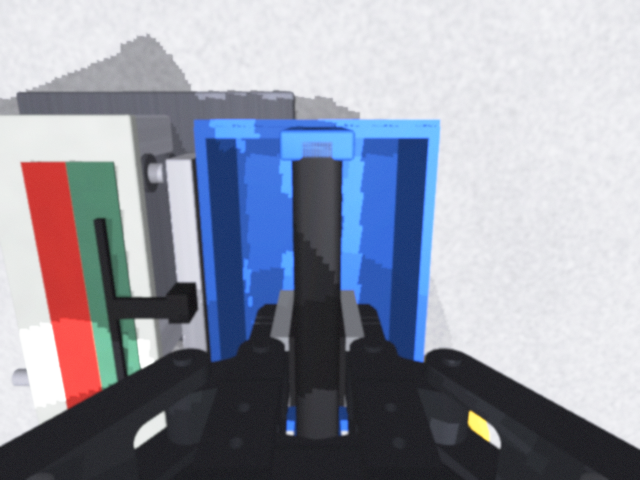

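View pics/s6.png

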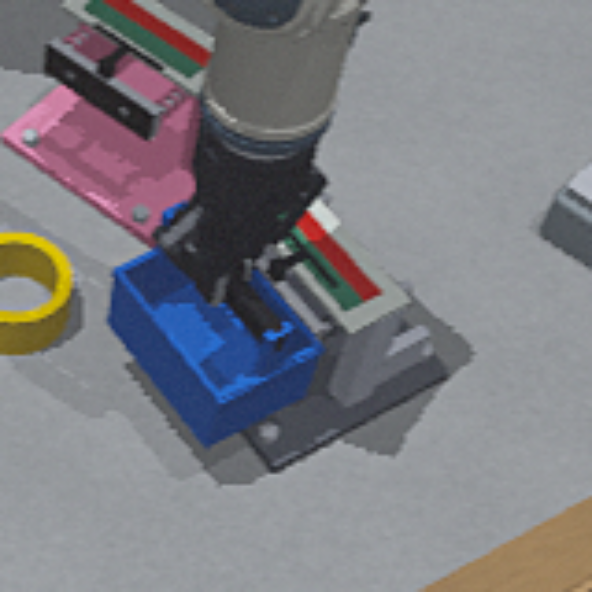

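The pointer is at about column 106 in row 260, and the green zone spans about 84-122 there, so it is mid-green. The wrist force of about 7.7 N corresponds to about 15.5 mm, which agrees. The tote hasn't shifted in the grip. Holding.

Call:
{"method": "apply_moves", "body": {
  "steps": [
    [[0,-0.001,0,0,0],[0,-0.001,0,0,0],[0,-0.001,0,0,0],[0,-0.001,0,0,0],[0,-0.001,0,0,0],[0,-0.001,0,0,0],[0,-0.001,0,0,0],[0,-0.001,0,0,0],[0,-0.001,0,0,0],[0,-0.001,0,0,0]]
  ]
}}

```text
time: 9.77
eef_pos: [0.4707, 0.2418, 0.1559]
orientation: [0.001, 0.998, 0.061, -0.002]
wrist_force: [2.8, -9.0, -0.8]
finger_gap: 0.0127
```

Call:
{"method": "apply_moves", "body": {
  "steps": [
    [[0,-0.001,0,0,0],[0,-0.001,0,0,0],[0,-0.001,0,0,0],[0,-0.001,0,0,0],[0,-0.001,0,0,0],[0,-0.001,0,0,0],[0,-0.001,0,0,0],[0,-0.001,0,0,0],[0,-0.001,0,0,0],[0,-0.001,0,0,0]]
  ]
}}

```text
time: 10.6
eef_pos: [0.4707, 0.2419, 0.156]
orientation: [0.002, 0.998, 0.061, -0.002]
wrist_force: [1.5, -7.9, -1.4]
finger_gap: 0.0126
```

```bash
python3 -c "
from h import *
import cv2
s=togo([.4702,.2417,.155],-83.2)
cv2.imwrite('pics/w7.png',vision.grab_frame('wrist')[:,:,::-1])
print(manip.state()['wrist_force'])
u=np.array([-.12,.993]);pf=np.array([.467,.2685])
for d in(.010,.0185,.027): # pointer line (on pad, measured face offset unknown) -> green edges on plate
    pass
# green band edges on plate z=.132, along press direction, rel. to tote front side (tcp+45mm)
t=s['eef_pos'][:2]
for row,xs,z in((260,(84,122),.132),(260,(106,),.138)):
    for x in xs: print(x,z,((unp('wrist',[(x,row)],z)[0,:2]-t)@u).round(4))"
```

```text
t 10.6 pos [0.4707 0.2419 0.156 ] yang -83.04 tilt [-0.0041 -0.0034 -1.    ] gap 0.0126 F [ 1.49 -7.87 -1.45] M [-1.33 -0.38  0.16]
shift [-0.0005  0.0001  0.001 ] roll 0.0028
[ 3.36475513 -7.09116892 -1.66814082]
84 0.132 0.0884
122 0.132 0.0739
106 0.138 0.0769
```

View pics/w7.png

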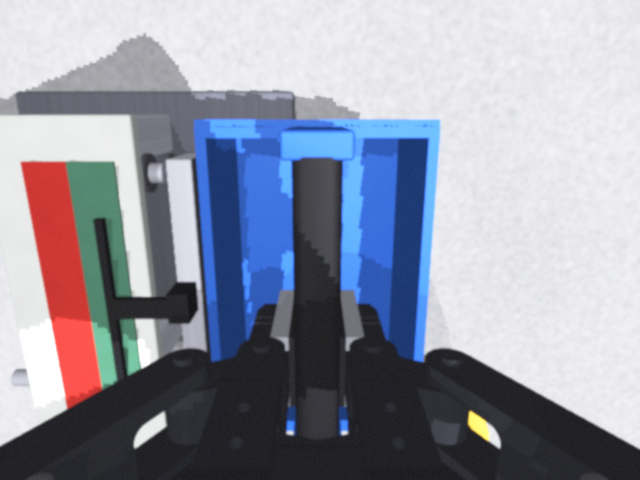

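Call:
{"method": "apply_moves", "body": {
  "steps": [
    [[0,-0.0015,0,0,0],[0,-0.002,0,0,0],[0,-0.003,0,0,0],[0,-0.0035,0,0,0],[0,-0.0035,0,0,0],[0,-0.0035,0,0,0],[0,-0.0035,0,0,0],[0,-0.0035,0,0,0],[0,-0.0035,0,0,0],[0,-0.0035,0,0,0]]
  ]
}}

```text
time: 11.48
eef_pos: [0.4704, 0.2443, 0.156]
orientation: [0.002, 0.998, 0.061, -0.002]
wrist_force: [2.6, -8.8, -0.7]
finger_gap: 0.0124
```

Call:
{"method": "apply_moves", "body": {
  "steps": [
    [[0,-0.001,0,0,0],[0,-0.001,0,0,0],[0,-0.001,0,0,0],[0,-0.001,0,0,0],[0,-0.001,0,0,0],[0,-0.001,0,0,0],[0,-0.001,0,0,0],[0,-0.001,0,0,0],[0,-0.001,0,0,0],[0,-0.001,0,0,0]]
  ]
}}

```text
time: 12.32
eef_pos: [0.4704, 0.2442, 0.1561]
orientation: [0.003, 0.998, 0.061, -0.002]
wrist_force: [2.6, -8.7, -0.7]
finger_gap: 0.0125
```

Call:
{"method": "apply_moves", "body": {
  "steps": [
    [[0,-0.001,0,0,0],[0,-0.001,0,0,0],[0,-0.001,0,0,0],[0,-0.001,0,0,0],[0,-0.001,0,0,0],[0,-0.001,0,0,0],[0,-0.001,0,0,0],[0,-0.001,0,0,0],[0,-0.001,0,0,0],[0,-0.001,0,0,0]]
  ]
}}

```text
time: 13.15
eef_pos: [0.4704, 0.2441, 0.1562]
orientation: [0.004, 0.998, 0.061, -0.002]
wrist_force: [2.7, -9.1, -0.6]
finger_gap: 0.0126
```

```bash
python3 -c "
from h import *
import cv2
s=togo([.4702,.2417,.155],-83.2)
cv2.imwrite('pics/w8.png',vision.grab_frame('wrist')[:,:,::-1])
cv2.imwrite('pics/s8.png',vision.grab_frame('scene')[:,:,::-1])
print(np.mean([manip.state()['wrist_force'] for _ in range(1)],0))"
```

```text
t 13.15 pos [0.4704 0.2441 0.1562] yang -83.01 tilt [-0.004  -0.0085 -1.    ] gap 0.0126 F [ 2.66 -9.06 -0.58] M [-1.55 -0.47  0.08]
shift [-0.0005  0.0024  0.0012] roll 0.0034
[ 2.82604112 -8.13797563  0.16760362]
```

View pics/w8.png

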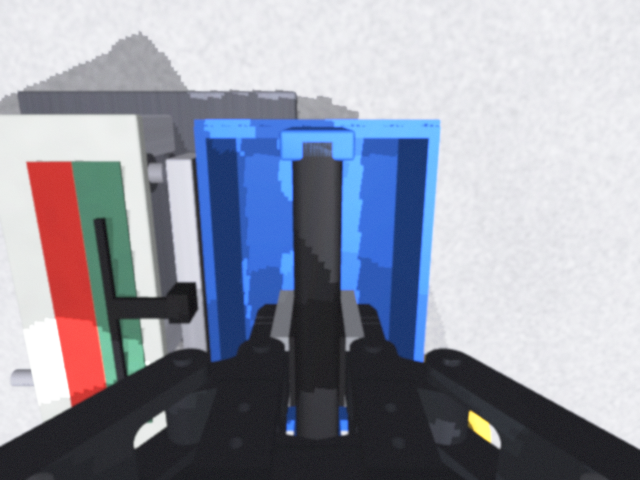

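View pics/s8.png

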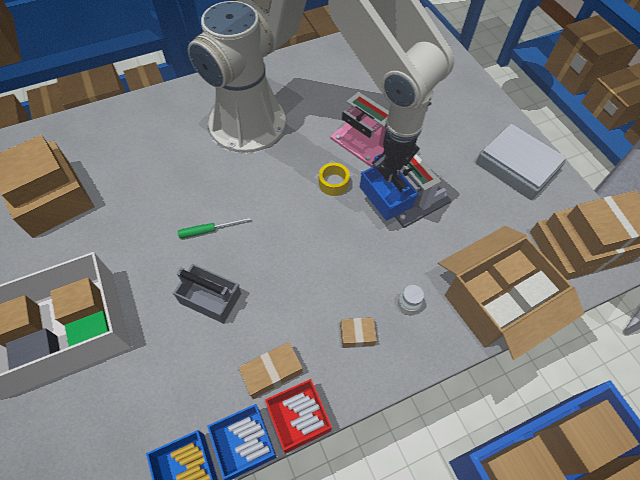

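The pointer is mid-green, the force reads about 9 N, and the tote is square in the jaws. Nothing else on the bench has moved. Handing in.

```bash
python3 -c "
from h import *
print(manip.hand_in()); s=manip.state(); print(s['time'],s['eef_pos'],s['wrist_force'],s['finger_gap'])"
```

```text
the job is handed in; nothing more can be done
None
the job is handed in; nothing more can be done
```

I picked up the blue tote by its handle with a 90 N grip, turned it parallel to the dark stand and pressed one long side onto the pad. I handed in at about 13.3 s, still holding and pressing.

**Last checks before handing in:**
- **Press force:** the wrist read about 8.6–9.4 N, which means the pad is in by about 17–19 mm. In the wrist picture the pointer sits inside the green zone.
- **Position:** the gripper is about 0.5 mm off the pad's centre line. Taking the grip height into account, the handle is at about 0.161 m, so the rim is about 1 mm above the pad's top edge.
- **Level:** the tool leans about 0.01 rad and the tote has not shifted in the grip. The tool leans a little more with each hold command, but it is well within the limit.
- **Other things:** in the scene picture nothing else on the bench has moved.

**One disagreement:** before the last 2.5 mm push, the ways of judging how far the pad was in gave different answers. The pointer corrected for viewing angle gave about 13–14 mm, the force about 15 mm and the arm's position about 17 mm. All were in the green zone, and I pushed a little further to get nearer its middle. The arm's position now gives about 19–20 mm, slightly more than the force suggests but still in the green zone.

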